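# Trip-test the earth-leakage switch of the wet bench

## Task

Do the monthly trip test on this bench's power box: slide the clear splash cover fully aside by its blue rib and press the red test button so that the earth-leakage switch drops out. Then push the white toggle back over until it latches on again, and slide the cover fully shut. Leave the glassware, the jug and the box of wipes standing where they are.

Things in the scene. Friction and masses are not known exactly. Their poses are not given: they have to be found in the camera images.
- powerbox: Light grey bench power box, fixed to the bench, at a new place and yaw (up to 0.35 rad) each time: 210 mm deep (its x), 270 mm wide (its y), deck 100 mm high; base flange 240 x 300 mm. Origin: centre of its underside; z up, x from its near face to its far face, y to the left when looking along x. Two rails along y at x = +-77 mm rise to z = 112 mm. Below, 'box x, y, z' are mm in this frame.
- well_floor (a point): Centre of the floor of the open well in the deck (box 0, -60, 68), 144 mm along x by 104 mm along y, 32 mm deep. In it lies a black breaker, 130 x 90 mm, face at box z = 72. It carries the white toggle on the well's centre line and the red test button near its front right corner; a flush pale disc at its front left is only an indicator.
- cover (a joint): How far the clear splash cover (plate 150 x 120 x 4 mm, top at box z = 106) is slid along the box's +y, m: 0 = shut against its stop over the well, 0.115 = fully aside against the other stop; the well is all clear from 0.110 on. It may start up to 12 mm ajar. Friction about 2 N; it stays where it is left.
- cover_grip (a point): Middle of the blue rib that stands on the centre of the cover and moves with it: 10 mm thick (along the box's y, the sliding direction), 60 mm long (along x), standing 23 mm over the plate; its top is 11 mm above this point, the plate 12 mm below. At box 0, -60, 118 with the cover shut.
- test_button (a joint): How far the test button is pressed in, m: 0 = out, 0.005 = fully in (about 4 N). The switch trips when it is 2 to 3 mm in; the button springs out again when let go. The latch also nudges it in and out while the toggle is pushed back on.
- test_button_top (a point): Centre of the top of the round red test button, 16 mm in diameter, 8 mm proud of the breaker's face, pressed straight down; at box -40, -82, 80.
- toggle (a joint): Angle of the white toggle about an axis along the box's y (box 12, -60, 58), rad: near 0 = ON, latched, leaning 0.4 rad to the box's +x; 0.80 = OFF (tripped), leaning 0.4 rad to -x. A spring throws it OFF when the test button frees the latch. Push its near side towards +x, about 5 N at its upper end, up to the firm stop (-0.06) and the latch holds it ON; short of that it springs back.
- toggle_top (a point): Centre of the toggle's top end, moves with it. The toggle is 12 mm thick (along x), 20 mm wide (along y); its top end is 36 mm from its axis, about 19 mm above the breaker's face at both ends of its swing: box x = 26 when ON, x = -2 when tripped.
- flask: Stoppered glass volumetric flask standing on the bench, 162 mm high, 60 mm in diameter at the bulb; origin at the centre of its underside. Bystander.
- jug: White plastic reagent jug with cap and handle, 60 x 88 mm, 137 mm high; origin at the centre of its underside. Bystander.
- wipes: White and green box of wipes, 110 x 110 x 75 mm; origin at the centre of its underside. Bystander.

How it is judged:
On the way, in this order (a step that is already met when the one before it is completed fails the run):
1. the cover is slid aside until the well is clear, the switch still on (value of joint cover above 0.105 m and value of joint toggle below 0.2 rad), for 0.1 s.
2. the test button is being pressed in (value of joint test_button above 0.0015 m).
3. the switch has dropped out (value of joint toggle above 0.7 rad), for 0.1 s.
4. the toggle is pushed back on (value of joint toggle below 0.1 rad), for 0.2 s.
At the end, for the whole second after the job is handed in: The cover is shut to within 3 mm of its stop, the toggle is latched on (within 0.1 rad), the test button is out, and the bystanders stand still (value of joint cover below 0.003 m and value of joint toggle below 0.1 rad and value of joint test_button below 0.0012 m and linear speed of each of flask, jug, wipes below 0.02 m/s); the robot touches nothing.
It fails at once if a bystander is shifted by more than 20 mm or toppled (distance of any of flask, jug, wipes from where it was at the start of the episode above 0.02 m or angle between any of flask, jug, wipes's own z axis and vertical above 0.4 rad).
It also fails if it takes over 54 s, if anything falls off the work surface, if the arm or the gripper's body presses on something with over 40 N, if the wrist force passes 120 N, or if a joint passes its speed limit or range.

## Robot

A 7-joint arm with a two-finger parallel gripper is mounted at the origin on the work surface. World frame = base frame: x ahead of the robot, y to its left, z up, the work surface at z = 0. Lengths are in m, angles in rad, forces in N, time in s.
With the tool pointing down it reaches from about 0.35 to 0.9 m from the base axis. Payload 8.1 kg.
Tool frame: the origin (TCP) lies midway between the tips of the shut fingers; the grasp point (between the pads) lies 19 mm behind it (grasp_offset is the distance from the TCP to the grasp point, in m); z points along the fingers, y is the line along which they close (so a half turn about z gives the same grasp; the last joint's range is limited). The gripper opens to 92 mm and grips with 3 to 60 N. Pads are 19 mm wide; open, the fingers measure 130 mm over their backs; the gripper's body (75 mm by 190 mm) begins 47 mm behind the grasp point.
Start: joints at [-1.384, 0.434, 0.025, 1.573, -0.012, 1.134, -0.075], TCP at [0.179, 0.599, 0.204] pointing down, gripper open.
Joint ranges: [-2.62, 2.62], [-0.44, 2.09], [-1.27, 1.32], [0.08, 2.57], [-1.32, 4.46], [0.12, 2], [-2.74, 2.74]. Speed limits (rad/s): [2.22, 2.22, 3.01, 3.01, 3.14, 3.14, 3.14].

## Interface

Orientations are given as a 3x3 rotation matrix whose columns are the frame's x, y, z axes.
In Python, from plant import * gives the robot as it stands.
- The arm moves only by the tool jog_arm, never from a script. Its argument "targets" is a list of rows, each an object of numbers: "tx", "ty", "tz": the shift along the tool's x, y, z in units of 40 mm (1.0 is 40 mm); "spin": the turn about the tool's z in units of 5 degrees (1.0 is 5 degrees); "grip": the finger opening in mm, from 0 to 91.8. A call has 1 to 8 rows; each row shifts and turns the commanded pose from where the row before left it, along the tool's axes as they then stand; what a row does not reach is not made up. A row lasts 1/12 s, in which the tool goes at most 41.7 mm and 7.16 degrees, less where a joint would pass 70% of its speed; a pose out of reach is approached as far as the arm can. A call is refused whole if a number of a shift passes 1 or a number of a turn 1, either way. A call with a gripper value outside its range is refused whole. The fingers move at their own pace and stop on an object; the grip force is fixed at half the most. Time passes only in rows, so rows that do not move let the fingers close. It gives the time, the measured TCP pose, the force, the opening and the grip force at its end, in the units of the state.
- get_state(): the state, without advancing time (a new reading comes with each control period).
- get_image(name): name is "scene" or "top" or "wrist"; returns the picture (480x640x3 uint8, red, green, blue); there is no depth.
- camera_model(name): a dict with "mtx" (3x3 intrinsics, pixels), "eye" and "attitude" of the camera in the world. Camera axes: x right, y down, z forward; pixel columns grow to the right and rows downward; lengths in m; the calibration is good to about 2 mm. A picture is of the moment at which its call begins: read the wrist's pose just before it. camera_model takes no time and is no camera call; for the wrist camera it gives the pose at the moment of the call.
- finish_job(): hands the job in; it is judged then, once.
Trained networks look in the newest picture that a camera, given by its name, has taken for a name from the list of things; names that differ only in an ending like _2 or _b are one class to them, and where a whole thing is asked for, a point or a joint stands for the part that bears it (a point fixed in the world has none). Each returns a list of dicts, best first, with "score" (0 to 1); they miss things now and then, are a little off and sometimes report something else, mostly with a low value. They report only what shows in the picture. A call takes as long as a camera call.
- search_frame(camera, target): "extent" ([centre column, centre row, width, height] in pixels, round what is visible of it).
- tip_of(camera, target): "at" ([column, row] in pixels: a listed point, or the origin of a listed thing).
The state is a dict: "clock": time; "q": joint angles; "joint_vel": joint speeds; "joint_efforts": joint torques, N m; "position": TCP position; "ee_rot": TCP orientation; "ft_force": force on the tool from outside, world axes, zero at the start; "wrist_torque": the same for the moment, N m; "width": finger opening in m; "grasp_force": force on a finger pad.
Only numpy, scipy, OpenCV 4.12 (cv2) and the standard library are available. Lean on these libraries where they do the work, as an engineer would, in place of code of your own. Each camera call takes 0.05 s, during which the arm holds its last target. There are 200 camera calls.

## Working session

There is one attempt and no reset: what is moved stays moved. The work goes in short steps, Python scripts to look and compute and a tool call to move; the robot and the scene stay as the last step left them, time stands still between calls to the robot, and variables do not carry over. Pictures are saved under pics/ and viewed, at most 11 in all, crops included, and the job is handed in when it is done.

Besides the shell and the picture viewer there is one more tool, called as a command line: name --argument value ..., lists and objects as JSON in quotes. jog_arm: Moves the arm, as the interface text tells. Its arguments: {"type":"object","properties":{"targets":{"type":"array","items":{"type":"object","properties":{"tx":{"type":"number"},"ty":{"type":"number"},"tz":{"type":"number"},"spin":{"type":"number"},"grip":{"type":"number"}}}}},"required":["targets"]}

```bash
mkdir -p pics
cat > h.py <<'E'
from plant import *
import numpy as np, cv2
def save(cam,n):
    im=get_image(cam); cv2.imwrite(f'pics/{n}.png',im[:,:,::-1]); return im
def ray(m,px,z):
    K=np.array(m['mtx']);R=np.array(m['attitude']);e=np.array(m['eye'])
    d=R@np.linalg.inv(K)@np.array([px[0],px[1],1.]); return e+d*(z-e[2])/d[2]
def proj(m,p):
    K=np.array(m['mtx']);R=np.array(m['attitude']);e=np.array(m['eye'])
    c=K@(R.T@(np.array(p)-e)); return c[:2]/c[2]
E
python3 - <<'E'
from h import *
s=get_state();print(s['clock'],s['position'],np.round(s['ee_rot'],3),s['width'])
for c in ['top','scene']:
    save(c,c+'0');m=camera_model(c);print(c,np.round(m['eye'],3))
    for t,z in [('cover_grip',.118),('test_button_top',.08),('toggle_top',.091),('powerbox',0),('well_floor',.068),('flask',0),('jug',0),('wipes',0)]:
        r=tip_of(c,t)
        for d in r[:2]: print(t,round(d['score'],2),np.round(d['at']),np.round(ray(m,d['at'],z),3))
E
```

```text
0.0 [0.17851351 0.59839431 0.20333708] [[-0.958  0.286 -0.   ]
 [ 0.286  0.958 -0.002]
 [-0.    -0.002 -1.   ]] 0.09180073572209657
top [0.463 0.066 1.074]
cover_grip 0.93 [346. 246.] [0.529 0.028 0.118]
powerbox 0.59 [325. 258.] [0.509 0.069 0.   ]
flask 0.87 [436. 188.] [ 0.668 -0.173  0.   ]
jug 0.9 [470. 262.] [ 0.508 -0.246  0.   ]
wipes 0.67 [178. 295.] [0.42  0.384 0.   ]
scene [ 1.467 -0.216  0.757]
powerbox 0.58 [318. 258.] [0.503 0.077 0.   ]
flask 0.65 [232. 315.] [ 0.655 -0.166  0.   ]
wipes 0.63 [414. 226.] [0.432 0.382 0.   ]
```

View pics/top0.png

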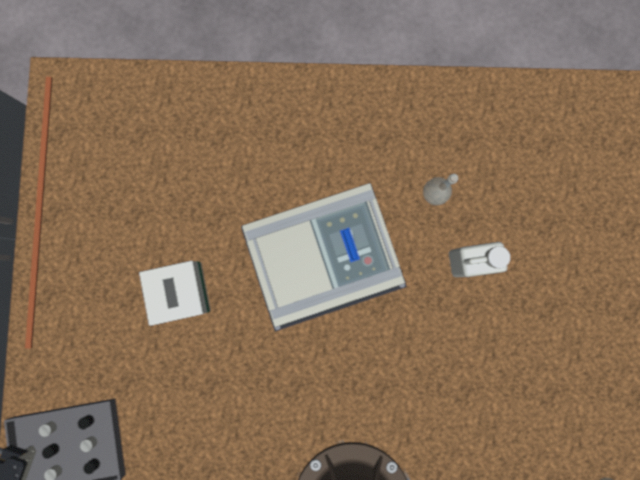

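View pics/scene0.png

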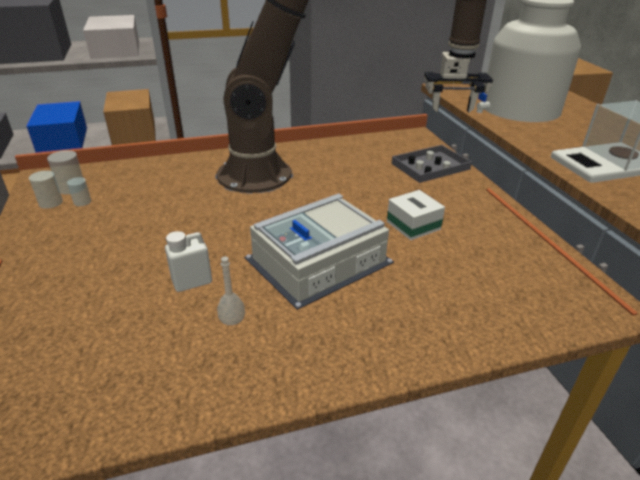

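The top picture shows the box centred near (325,258), with the blue rib at (348,245) over the well at the right and the red button at (367,261). Yaw is about +0.33. The wipes are to the left, and the jug and flask to the right. Next I move above the rib.

jog_arm --targets '[{"tx": -0.75, "ty": -0.67, "tz": -0.2, "grip": 50}, {"tx": -0.75, "ty": -0.67, "tz": -0.2}, {"tx": -0.75, "ty": -0.67, "tz": -0.2}, {"tx": -0.75, "ty": -0.67, "tz": -0.2}, {"tx": -0.75, "ty": -0.67, "tz": -0.2}, {"tx": -0.75, "ty": -0.67}, {"tx": -0.75, "ty": -0.67}, {"tx": -0.75, "ty": -0.67}]'

```text
invalid input
```

jog_arm --targets '[{"tx": -0.75, "ty": -0.67}, {"tx": -0.75, "ty": -0.67}, {"tx": -0.75, "ty": -0.67}, {"tx": -0.75, "ty": -0.67}, {"tx": -0.75, "ty": -0.67}, {"tx": -0.75, "ty": -0.67}, {"tx": -0.75, "ty": -0.67}, {"tx": -0.5, "ty": -0.4}]'

```text
invalid input
```

jog_arm --targets '[{"spin": -1}, {"spin": -1}, {"spin": -1}, {"spin": -1}, {"spin": -1}, {"spin": -1}, {"spin": -1}, {}]'

```text
invalid input
```

jog_arm --targets '[{"tx": -0.75, "ty": -0.67, "tz": -0.2, "spin": 0, "grip": 50}, {"tx": -0.75, "ty": -0.67, "tz": -0.2, "spin": 0, "grip": 50}, {"tx": -0.75, "ty": -0.67, "tz": -0.2, "spin": 0, "grip": 50}, {"tx": -0.75, "ty": -0.67, "tz": -0.2, "spin": 0, "grip": 50}, {"tx": -0.75, "ty": -0.67, "tz": -0.2, "spin": 0, "grip": 50}, {"tx": -0.75, "ty": -0.67, "tz": 0, "spin": 0, "grip": 50}, {"tx": -0.75, "ty": -0.67, "tz": 0, "spin": 0, "grip": 50}, {"tx": -0.75, "ty": -0.67, "tz": 0, "spin": 0, "grip": 50}]'

```text
clock: 1.57
position: [0.3481, 0.3232, 0.2446]
ee_rot: [[-0.958, 0.286, 0.001], [0.286, 0.958, 0.001], [-0.0, 0.001, -1.0]]
ft_force: [1.5, 0.6, -0.2]
width: 0.0505
grasp_force: 0.0
```

jog_arm --targets '[{"tx": -0.75, "ty": -0.67, "tz": 0, "spin": 0, "grip": 50}, {"tx": -0.75, "ty": -0.67, "tz": 0, "spin": 0, "grip": 50}, {"tx": -0.75, "ty": -0.67, "tz": 0, "spin": 0, "grip": 50}, {"tx": -0.75, "ty": -0.67, "tz": 0, "spin": 0, "grip": 50}, {"tx": -0.75, "ty": -0.67, "tz": 0, "spin": 0, "grip": 50}, {"tx": -0.75, "ty": -0.67, "tz": 0, "spin": 0, "grip": 50}, {"tx": -0.75, "ty": -0.67, "tz": 0, "spin": 0, "grip": 50}, {"tx": -0.5, "ty": -0.4, "tz": 0, "spin": 0, "grip": 50}]'

```text
clock: 2.23
position: [0.511, 0.0596, 0.2446]
ee_rot: [[-0.957, 0.289, 0.001], [0.289, 0.957, -0.001], [-0.002, -0.001, -1.0]]
ft_force: [0.4, -0.6, -0.6]
width: 0.05
grasp_force: 0.0
```

jog_arm --targets '[{"tx": 0, "ty": 0, "tz": 0, "spin": -1, "grip": 50}, {"tx": 0, "ty": 0, "tz": 0, "spin": -1, "grip": 50}, {"tx": 0, "ty": 0, "tz": 0, "spin": -1, "grip": 50}, {"tx": 0, "ty": 0, "tz": 0, "spin": -1, "grip": 50}, {"tx": 0, "ty": 0, "tz": 0, "spin": -1, "grip": 50}, {"tx": 0, "ty": 0, "tz": 0, "spin": -1, "grip": 50}, {"tx": 0, "ty": 0, "tz": 0, "spin": -1, "grip": 50}, {"tx": 0, "ty": 0, "tz": 0, "spin": 0, "grip": 50}]'

```text
clock: 2.9
position: [0.5096, 0.064, 0.2442]
ee_rot: [[-0.948, -0.319, 0.0], [-0.319, 0.948, 0.0], [-0.0, 0.0, -1.0]]
ft_force: [0.4, -0.2, 0.5]
width: 0.0497
grasp_force: 0.0
```

Run:
```python
from h import *
s=get_state();print(s['clock'],s['position'],np.round(s['ee_rot'],3),np.round(s['q'],2))
m=camera_model('wrist');save('wrist','w1');print(np.round(m['eye'],3),np.round(m['attitude'],2))
for t,z in [('cover_grip',.118),('test_button_top',.08),('toggle_top',.091),('well_floor',.068)]:
    for d in tip_of('wrist',t)[:2]: print(t,round(d['score'],2),np.round(d['at']),np.round(ray(m,d['at'],z),4))
```

```text
2.9 [0.50955197 0.06399605 0.24423642] [[-0.948 -0.319  0.   ]
 [-0.319  0.948  0.   ]
 [-0.     0.    -1.   ]] [-0.47  0.22  0.29  1.8  -0.07  1.13  1.74]
[0.44  0.041 0.426] [[-0.32  0.91  0.25]
 [ 0.95  0.31  0.08]
 [-0.    0.27 -0.96]]
cover_grip 0.77 [258. 238.] [0.531  0.0205 0.118 ]
```

View pics/w1.png

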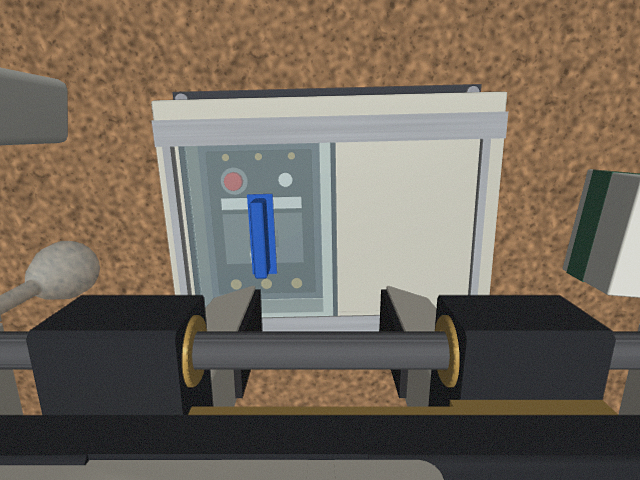

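The wrist view shows the rib at (262,235), the red button at (233,181), the indicator at (285,180), and the near rail's upper edge running from (153,121) to (507,111). I'll work out yaw and origin from these.

Run:
```python
from h import *
m=camera_model('wrist')
a,b=ray(m,(153,121),.112),ray(m,(507,111),.112)
print(a,b,np.linalg.norm(b-a)); d=b-a; yaw=np.arctan2(-d[0],d[1]); print('yaw',yaw, 'tool', np.arctan2(.319,.948))
a2,b2=ray(m,(153,101),.1),ray(m,(506,92),.1);d=b2-a2;print(np.arctan2(-d[0],d[1]),np.linalg.norm(d))
for y in (yaw,):
    R=np.array([[np.cos(y),-np.sin(y)],[np.sin(y),np.cos(y)]])
    for px,q in [((233,181),(-.04,-.082,.08)),]:
        o=ray(m,px,q[2])[:2]-R@q[:2]; print('origin from btn',o)
    print('origin from near corners',((a2+b2)/2)[:2]+R@[.105,0])
    for px,z in [((262,235),.118),((261,196),.129),((262,277),.129),((285,180),.072)]:
        print(px,'box',R.T@(ray(m,px,z)[:2]-o))
```

```text
[ 0.47113943 -0.07833117  0.112     ] [0.38296881 0.16707218 0.112     ] 0.26076208068477985
yaw 0.34492564053464647 tool 0.32459594665437713
0.34197148192769694 0.26668704088038686
origin from btn [0.5108244  0.07452014]
origin from near corners [0.51215024 0.07518049]
(262, 235) box [-0.00166179 -0.05463094]
(261, 196) box [-0.03382433 -0.0517277 ]
(262, 277) box [ 0.02913294 -0.05511273]
(285, 180) box [-0.0387886  -0.03868245]
```

jog_arm --targets '[{"tx": 0, "ty": 0, "tz": 0, "spin": -0.2, "grip": 50}, {"tx": -0.12, "ty": -0.6, "tz": 0.6, "spin": 0, "grip": 50}, {"tx": 0, "ty": -0.5, "tz": 0.7, "spin": 0, "grip": 50}, {"tx": 0, "ty": 0, "tz": 0.8, "spin": 0, "grip": 50}, {"tx": 0, "ty": 0, "tz": 0.5, "spin": 0, "grip": 50}, {"tx": 0, "ty": 0, "tz": 0.3, "spin": 0, "grip": 50}, {"tx": 0, "ty": 0, "tz": 0.2, "spin": 0, "grip": 50}, {"tx": 0, "ty": 0, "tz": 0.15, "spin": 0, "grip": 50}]'

```text
clock: 3.82
position: [0.5285, 0.0242, 0.1134]
ee_rot: [[-0.943, -0.332, -0.001], [-0.332, 0.943, -0.0], [0.001, 0.0, -1.0]]
ft_force: [0.1, 0.0, 0.8]
width: 0.0501
grasp_force: 0.0
```

```bash
cat >> h.py <<'E'
O=np.array([.511,.0748]);Y=.343
RB=np.array([[np.cos(Y),-np.sin(Y)],[np.sin(Y),np.cos(Y)]])
def st():
    s=get_state();b=RB.T@(s['position'][:2]-O)
    print('t',round(s['clock'],2),'box mm',np.round(1e3*np.r_[b,s['position'][2]],1),'yaw',round(float(np.arctan2(-s['ee_rot'][0][1],s['ee_rot'][1][1])),4),'F box',np.round(RB.T@s['ft_force'][:2],1),round(s['ft_force'][2],1),'w',round(s['width'],4),s['grasp_force'])
E
python3 -c "
from h import *
st();m=camera_model('wrist');save('wrist','w2')
print([ (np.round(d['at']),RB.T@(ray(m,d['at'],.118)[:2]-O)) for d in tip_of('wrist','cover_grip')])"
```

```text
t 3.82 box mm [ -0.5 -53.6 113.4] yaw 0.3386 F box [ 0.1 -0. ] 0.8 w 0.0501 0.0
[(array([311., 297.]), array([ 0.00105584, -0.05746424]))]
```

jog_arm --targets '[{"tx": 0, "ty": 0, "tz": 0.05, "spin": 0, "grip": 5}, {"tx": 0, "ty": 0, "tz": 0, "spin": 0, "grip": 5}, {"tx": 0, "ty": 0, "tz": 0, "spin": 0, "grip": 5}, {"tx": 0, "ty": 0, "tz": 0, "spin": 0, "grip": 5}, {"tx": 0, "ty": 0, "tz": 0, "spin": 0, "grip": 5}, {"tx": 0, "ty": 0, "tz": 0, "spin": 0, "grip": 5}]'

```text
clock: 4.42
position: [0.5288, 0.0242, 0.1124]
ee_rot: [[-0.943, -0.332, 0.001], [-0.332, 0.943, 0.0], [-0.001, 0.0, -1.0]]
ft_force: [0.3, -0.1, -0.2]
width: 0.0144
grasp_force: 0.0
```

```bash
python3 -c "
from h import *
st()"
```

```text
t 4.42 box mm [ -0.2 -53.7 112.4] yaw 0.3384 F box [ 0.2 -0.2] -0.2 w 0.0144 0.0
```

jog_arm --targets '[{"tx": 0, "ty": 0, "tz": 0, "spin": 0, "grip": 5}, {"tx": 0, "ty": 0, "tz": 0, "spin": 0, "grip": 5}, {"tx": 0, "ty": 0.4, "tz": 0, "spin": 0, "grip": 5}, {"tx": 0, "ty": 0.6, "tz": 0, "spin": 0, "grip": 5}, {"tx": 0, "ty": 0.6, "tz": 0, "spin": 0, "grip": 5}, {"tx": 0, "ty": 0.5, "tz": 0, "spin": 0, "grip": 5}, {"tx": 0, "ty": 0.4, "tz": 0, "spin": 0, "grip": 5}, {"tx": 0, "ty": 0, "tz": 0, "spin": 0, "grip": 5}]'

```text
clock: 5.08
position: [0.4942, 0.1223, 0.112]
ee_rot: [[-0.942, -0.336, -0.001], [-0.336, 0.942, 0.002], [0.0, 0.002, -1.0]]
ft_force: [-0.1, 0.4, 0.3]
width: 0.0048
grasp_force: 0.0
```

```bash
python3 -c "
from h import *
st()"
```

```text
t 5.08 box mm [  0.2  50.4 112. ] yaw 0.3431 F box [0.  0.4] 0.3 w 0.0048 0.0
```

```bash
python3 -c "
from h import *
save('top','t2');save('wrist','w3');save('scene','s2')
a=cv2.imread('pics/w2.png');b=cv2.imread('pics/w3.png');c=cv2.imread('pics/t2.png')[160:340,230:420];d=cv2.imread('pics/s2.png')[180:310,220:410]
cv2.imwrite('pics/mix.png',np.vstack([np.hstack([cv2.resize(a,(400,300)),cv2.resize(b,(400,300))]),np.hstack([cv2.resize(c,(400,300)),cv2.resize(d,(400,300))])]))"
```

```text
(no output)
```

View pics/mix.png

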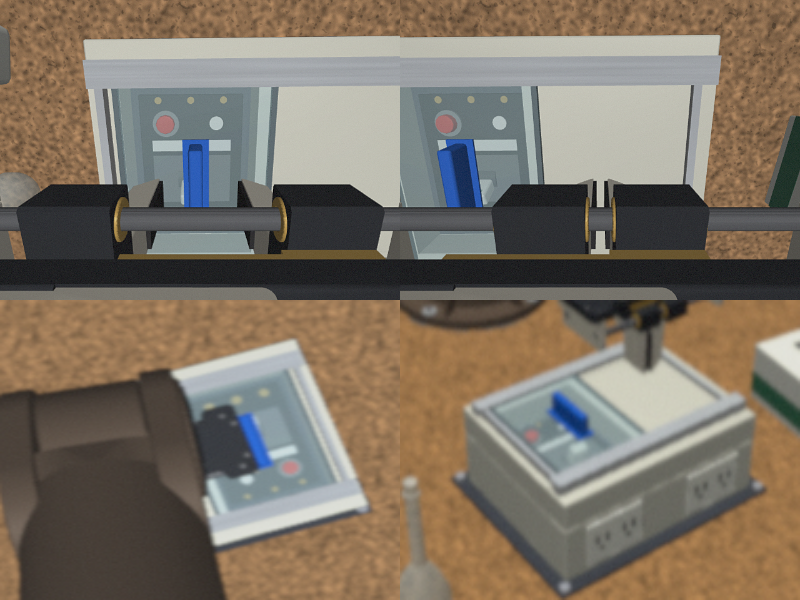

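The fingers passed without catching the rib and the cover hasn't moved. I'll check where the fingertips really are against the pictures.

Run:
```python
from h import *
p=get_state()['position'];R=get_state()['ee_rot']
ims={c:cv2.imread(f'pics/{n}.png') for c,n in [('scene','s2'),('wrist','w3')]}
for c,im in ims.items():
    m=camera_model(c)
    for q,col in [(p,(0,0,255)),(p-R[:,2]*.019,(0,255,0)),(np.r_[O+RB@[0,-.054],.129],(255,0,255)),(np.r_[O+RB@[0,-.054],.106],(255,0,255)),(np.r_[O+RB@[.105,-.135],.1],(0,255,255)),(np.r_[O+RB@[.105,.135],.1],(0,255,255)),(np.r_[O+RB@[-.105,.135],.1],(0,255,255))]:
        u=proj(m,q);print(c,np.round(u));cv2.circle(im,tuple(int(v) for v in np.round(u)),1,col,-1)
a=cv2.resize(ims['scene'][180:310,220:410],(800,547),interpolation=cv2.INTER_NEAREST)
cv2.imwrite('pics/chk.png',a)
```

```text
scene [334. 217.]
scene [334. 210.]
scene [301. 224.]
scene [301. 232.]
scene [297. 268.]
scene [389. 229.]
scene [337. 194.]
wrist [319. 290.]
wrist [319. 307.]
wrist [ 92. 305.]
wrist [117. 286.]
wrist [  8. 453.]
wrist [475. 452.]
wrist [522.  55.]
```

View pics/chk.png

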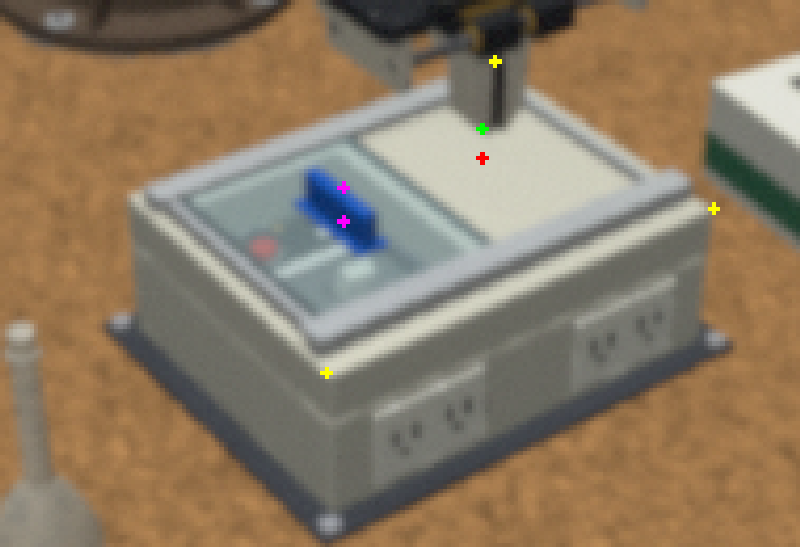

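The box and rib project correctly, but the real fingertips sit about 20 mm above the reported TCP. The green mark is at tip height, so the fingers went just over the rib. I'll go back and descend lower in stages, watching the force.

jog_arm --targets '[{"tx": 0, "ty": 0, "tz": -0.5, "spin": 0, "grip": 50}, {"tx": 0, "ty": -0.6, "tz": 0, "spin": 0, "grip": 50}, {"tx": 0, "ty": -0.7, "tz": 0, "spin": 0, "grip": 50}, {"tx": 0, "ty": -0.7, "tz": 0, "spin": 0, "grip": 50}, {"tx": 0, "ty": -0.63, "tz": 0, "spin": 0, "grip": 50}, {"tx": 0, "ty": 0, "tz": 0, "spin": 0, "grip": 50}, {"tx": 0, "ty": 0, "tz": 0.3, "spin": 0, "grip": 50}, {"tx": 0, "ty": 0, "tz": 0.2, "spin": 0, "grip": 50}]'

```text
clock: 5.9
position: [0.5306, 0.0176, 0.1117]
ee_rot: [[-0.944, -0.329, 0.0], [-0.329, 0.944, -0.0], [-0.0, -0.0, -1.0]]
ft_force: [0.3, 0.1, -1.1]
width: 0.049
grasp_force: 0.0
```

jog_arm --targets '[{"tx": 0, "ty": 0, "tz": 0.1, "spin": 0, "grip": 50}, {"tx": 0, "ty": 0, "tz": 0.1, "spin": 0, "grip": 50}, {"tx": 0, "ty": 0, "tz": 0.1, "spin": 0, "grip": 50}, {"tx": 0, "ty": 0, "tz": 0, "spin": 0, "grip": 50}]'

```text
clock: 6.23
position: [0.53, 0.0194, 0.0995]
ee_rot: [[-0.943, -0.332, -0.001], [-0.332, 0.943, -0.0], [0.001, 0.0, -1.0]]
ft_force: [0.1, 0.1, -0.1]
width: 0.0499
grasp_force: 0.0
```

```bash
python3 -c "
from h import *
st()"
```

```text
t 6.23 box mm [ -0.8 -58.6  99.5] yaw 0.3389 F box [0.1 0. ] -0.1 w 0.0499 0.0
```

jog_arm --targets '[{"tx": 0, "ty": 0.07, "tz": 0.1, "spin": 0, "grip": 30}, {"tx": 0, "ty": 0, "tz": 0.07, "spin": 0, "grip": 5}, {"tx": 0, "ty": 0, "tz": 0, "spin": 0, "grip": 5}, {"tx": 0, "ty": 0, "tz": 0, "spin": 0, "grip": 5}, {"tx": 0, "ty": 0, "tz": 0, "spin": 0, "grip": 5}, {"tx": 0, "ty": 0, "tz": 0, "spin": 0, "grip": 5}, {"tx": 0, "ty": 0, "tz": 0, "spin": 0, "grip": 5}, {"tx": 0, "ty": 0, "tz": 0, "spin": 0, "grip": 5}]'

```text
clock: 6.9
position: [0.5297, 0.0218, 0.0935]
ee_rot: [[-0.943, -0.332, 0.0], [-0.332, 0.943, -0.0], [-0.0, -0.0, -1.0]]
ft_force: [-0.7, -0.2, 1.1]
width: 0.0094
grasp_force: 30.0
```

```bash
python3 -c "
from h import *
st()"
```

```text
t 6.9 box mm [ -0.2 -56.2  93.5] yaw 0.3386 F box [-0.7  0. ] 1.1 w 0.0094 29.994081258773804
```

jog_arm --targets '[{"tx": 0, "ty": 0.4, "tz": 0, "spin": 0, "grip": 5}, {"tx": 0, "ty": 0.6, "tz": 0, "spin": 0, "grip": 5}, {"tx": 0, "ty": 0.6, "tz": 0, "spin": 0, "grip": 5}, {"tx": 0, "ty": 0.6, "tz": 0, "spin": 0, "grip": 5}, {"tx": 0, "ty": 0.4, "tz": 0, "spin": 0, "grip": 5}, {"tx": 0, "ty": 0.15, "tz": 0, "spin": 0, "grip": 5}, {"tx": 0, "ty": 0, "tz": 0, "spin": 0, "grip": 5}, {"tx": 0, "ty": 0, "tz": 0, "spin": 0, "grip": 5}]'

```text
clock: 7.57
position: [0.4921, 0.1251, 0.0934]
ee_rot: [[-0.943, -0.332, -0.001], [-0.332, 0.943, -0.001], [0.002, -0.0, -1.0]]
ft_force: [-4.1, -3.7, 5.8]
width: 0.0096
grasp_force: 30.0
```

```bash
python3 -c "
from h import *
st()"
```

```text
t 7.57 box mm [-0.9 53.7 93.4] yaw 0.3387 F box [-5.1 -2.1] 5.8 w 0.0096 29.99428242444992
```

jog_arm --targets '[{"tx": 0, "ty": 0.07, "tz": 0, "spin": 0, "grip": 5}, {"tx": 0, "ty": 0, "tz": 0, "spin": 0, "grip": 5}, {"tx": 0, "ty": 0, "tz": 0, "spin": 0, "grip": 5}]'

```text
clock: 7.82
position: [0.4921, 0.1251, 0.0935]
ee_rot: [[-0.944, -0.33, -0.0], [-0.33, 0.944, -0.003], [0.001, -0.003, -1.0]]
ft_force: [-0.4, -9.9, 4.6]
width: 0.0096
grasp_force: 30.0
```

```bash
python3 -c "
from h import *
st()"
```

```text
t 7.82 box mm [-0.9 53.7 93.5] yaw 0.3363 F box [-3.7 -9.2] 4.6 w 0.0096 30.0097793340683
```

At the stop (about 9 N, no further motion). Now release, lift, close, and move above the button.

jog_arm --targets '[{"tx": 0, "ty": -0.06, "tz": 0, "spin": 0, "grip": 40}, {"tx": 0, "ty": 0, "tz": 0, "spin": 0, "grip": 40}, {"tx": 0, "ty": 0, "tz": 0, "spin": 0, "grip": 40}, {"tx": 0, "ty": 0, "tz": 0, "spin": 0, "grip": 40}, {"tx": 0, "ty": 0, "tz": -0.7, "spin": 0, "grip": 40}, {"tx": 0, "ty": 0, "tz": -0.5, "spin": 0, "grip": 40}, {"tx": 0.2, "ty": -0.6, "tz": 0, "spin": 0, "grip": 0}, {"tx": 0.2, "ty": -0.8, "tz": 0, "spin": 0, "grip": 0}]'

```text
clock: 8.48
position: [0.497, 0.0708, 0.1425]
ee_rot: [[-0.941, -0.338, 0.002], [-0.338, 0.941, 0.002], [-0.003, 0.001, -1.0]]
ft_force: [0.9, -0.6, -0.9]
width: 0.0308
grasp_force: 0.0
```

jog_arm --targets '[{"tx": 0.2, "ty": -0.8, "tz": 0, "spin": 0, "grip": 0}, {"tx": 0.2, "ty": -0.7, "tz": 0, "spin": 0, "grip": 0}, {"tx": 0.18, "ty": -0.5, "tz": 0, "spin": 0, "grip": 0}, {"tx": 0, "ty": 0, "tz": 0, "spin": 0, "grip": 0}, {"tx": 0, "ty": 0, "tz": 0, "spin": 0, "grip": 0}, {"tx": 0, "ty": 0, "tz": 0, "spin": 0, "grip": 0}]'

```text
clock: 8.98
position: [0.501, -0.0142, 0.1413]
ee_rot: [[-0.943, -0.333, -0.0], [-0.333, 0.943, 0.001], [-0.0, 0.001, -1.0]]
ft_force: [0.4, 0.4, 0.2]
width: 0.0004
grasp_force: 0.0
```

Run:
```python
from h import *
st();m=camera_model('wrist');im=save('wrist','w4')
for t,z in [('test_button_top',.08),('toggle_top',.091),('cover_grip',.118)]:
    for d in tip_of('wrist',t)[:2]: print(t,round(d['score'],2),np.round(d['at']),np.round(1e3*RB.T@(ray(m,d['at'],z)[:2]-O),1))
s=get_state();p=s['position'];R=np.array(s['ee_rot'])
for k in (0,.019): print('tcp px',proj(m,p-R[:,2]*k))
```

```text
t 8.98 box mm [-39.3 -80.5 141.3] yaw 0.3392 F box [0.5 0.2] 0.2 w 0.0004 0.0
test_button_top 0.92 [314. 252.] [-40.3 -83.6]
cover_grip 0.78 [561. 339.] [ 0.1 54.5]
tcp px [319.62072677 290.29381593]
tcp px [319.52387041 306.66729797]
```

View pics/w4.png

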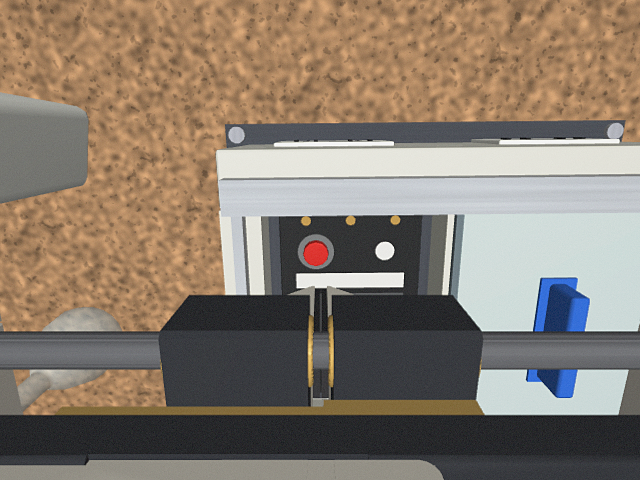

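The cover is aside with the rib at (561,339). The red button is exposed at (314,252), and the fingers are just beside it in y. Descending in stages.

jog_arm --targets '[{"tx": 0.02, "ty": -0.06, "tz": 0.5, "spin": 0, "grip": 0}, {"tx": 0, "ty": 0, "tz": 0.6, "spin": 0, "grip": 0}, {"tx": 0, "ty": 0, "tz": 0.4, "spin": 0, "grip": 0}, {"tx": 0, "ty": 0, "tz": 0.3, "spin": 0, "grip": 0}, {"tx": 0, "ty": 0, "tz": 0.1, "spin": 0, "grip": 0}, {"tx": 0, "ty": 0, "tz": 0, "spin": 0, "grip": 0}]'

```text
clock: 9.68
position: [0.5004, -0.0173, 0.0645]
ee_rot: [[-0.943, -0.333, -0.002], [-0.333, 0.943, -0.0], [0.002, 0.001, -1.0]]
ft_force: [-0.3, -0.1, 0.1]
width: 0.0005
grasp_force: 0.0
```

```bash
python3 -c "
from h import *
st()"
```

```text
t 9.68 box mm [-41.  -83.1  64.5] yaw 0.3394 F box [-0.3 -0. ] 0.1 w 0.0005 0.0
```

jog_arm --targets '[{"tx": 0, "ty": 0, "tz": 0.1, "spin": 0, "grip": 0}, {"tx": 0, "ty": 0, "tz": 0.05, "spin": 0, "grip": 0}, {"tx": 0, "ty": 0, "tz": 0, "spin": 0, "grip": 0}]'

```text
clock: 9.93
position: [0.5013, -0.0177, 0.0596]
ee_rot: [[-0.943, -0.332, 0.001], [-0.332, 0.943, 0.0], [-0.001, -0.0, -1.0]]
ft_force: [-0.4, -0.3, 0.1]
width: 0.0006
grasp_force: 0.0
```

jog_arm --targets '[{"tx": 0, "ty": 0, "tz": 0.05, "spin": 0, "grip": 0}, {"tx": 0, "ty": 0, "tz": 0, "spin": 0, "grip": 0}]'

```text
clock: 10.1
position: [0.5015, -0.0178, 0.0576]
ee_rot: [[-0.943, -0.332, 0.001], [-0.332, 0.943, 0.0], [-0.001, -0.0, -1.0]]
ft_force: [1.0, 0.6, 0.4]
width: 0.0004
grasp_force: 0.5
```

jog_arm --targets '[{"tx": 0, "ty": 0, "tz": 0.05, "spin": 0, "grip": 0}, {"tx": 0, "ty": 0, "tz": 0, "spin": 0, "grip": 0}]'

```text
clock: 10.27
position: [0.501, -0.0178, 0.0552]
ee_rot: [[-0.943, -0.332, 0.0], [-0.332, 0.943, 0.0], [-0.0, 0.0, -1.0]]
ft_force: [0.0, -0.1, 0.1]
width: 0.0005
grasp_force: 0.0
```

jog_arm --targets '[{"tx": 0, "ty": 0, "tz": 0.05, "spin": 0, "grip": 0}, {"tx": 0, "ty": 0, "tz": 0, "spin": 0, "grip": 0}]'

```text
clock: 10.43
position: [0.5011, -0.0178, 0.0532]
ee_rot: [[-0.943, -0.332, 0.0], [-0.332, 0.943, 0.0], [-0.0, -0.0, -1.0]]
ft_force: [-1.1, -0.4, 3.6]
width: 0.0006
grasp_force: 1.5
```

```bash
python3 -c "
from h import *
st();save('wrist','w5')"
```

```text
t 10.43 box mm [-40.5 -83.9  53.2] yaw 0.3385 F box [-1.1  0. ] 3.6 w 0.0006 1.5469723432761384
```

jog_arm --targets '[{"tx": 0, "ty": 0, "tz": 0.05, "spin": 0, "grip": 0}, {"tx": 0, "ty": 0, "tz": 0, "spin": 0, "grip": 0}]'

```text
clock: 10.65
position: [0.5012, -0.0178, 0.0523]
ee_rot: [[-0.943, -0.332, 0.0], [-0.332, 0.943, 0.001], [-0.001, 0.0, -1.0]]
ft_force: [-5.8, -0.1, 20.5]
width: 0.0007
grasp_force: 9.9
```

```bash
python3 -c "
from h import *
st();save('wrist','w6')
a=cv2.imread('pics/w4.png');b=cv2.imread('pics/w6.png');c=cv2.imread('pics/w5.png')
cv2.imwrite('pics/mix2.png',np.hstack([c[150:350,200:600],b[150:350,200:600]]))"
```

```text
t 10.65 box mm [-40.4 -83.9  52.3] yaw 0.3382 F box [-5.4  1.9] 20.5 w 0.0007 9.942652210593224
```

View pics/mix2.png

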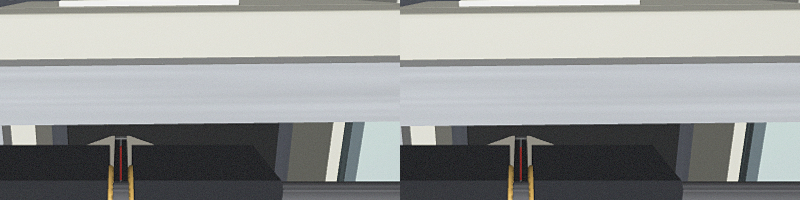

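Bottomed at 20 N, so the button was fully pressed. Lifting and backing off to check the toggle.

jog_arm --targets '[{"tx": 0, "ty": 0, "tz": -0.4, "spin": 0, "grip": 0}, {"tx": 0, "ty": 0, "tz": -0.7, "spin": 0, "grip": 0}, {"tx": 0, "ty": 0, "tz": -0.9, "spin": 0, "grip": 0}, {"tx": 0.4, "ty": 0.2, "tz": -0.8, "spin": 0, "grip": 0}, {"tx": 0.8, "ty": 0.3, "tz": 0, "spin": 0, "grip": 0}, {"tx": 0.6, "ty": 0.2, "tz": 0, "spin": 0, "grip": 0}, {"tx": 0, "ty": 0, "tz": 0, "spin": 0, "grip": 0}]'

```text
clock: 11.28
position: [0.4188, -0.0156, 0.1631]
ee_rot: [[-0.943, -0.332, -0.003], [-0.332, 0.943, 0.001], [0.003, 0.002, -1.0]]
ft_force: [-0.7, -0.1, -0.1]
width: 0.0003
grasp_force: 0.0
```

Run:
```python
from h import *
st();m=camera_model('wrist');im=save('wrist','w7')
for t,z in [('test_button_top',.08),('toggle_top',.091)]:
    for d in tip_of('wrist',t)[:2]: print(t,round(d['score'],2),np.round(d['at']),np.round(1e3*RB.T@(ray(m,d['at'],z)[:2]-O),1))
for x in (-2,26): print(x,proj(m,np.r_[O+RB@[x/1e3,-.0613],.091]))
```

```text
t 11.28 box mm [-117.2  -54.1  163.1] yaw 0.3381 F box [-0.6  0.2] -0.1 w 0.0003 0.0
toggle_top 0.68 [312. 400.] [ -3.3 -60.2]
-2 [310.46375627 401.82553124]
26 [310.92529851 434.29442163]
```

View pics/w7.png

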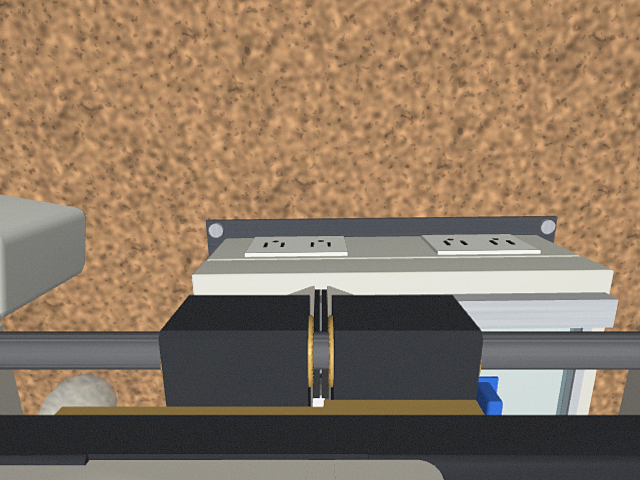

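The white toggle tip shows at (318,400), which is box x ≈ -3, so the switch has tripped. Next: down on its near side, then push +x.

jog_arm --targets '[{"tx": -0.7, "ty": 0, "tz": 0, "spin": 0, "grip": 0}, {"tx": -0.8, "ty": -0.02, "tz": 0.3, "spin": 0, "grip": 0}, {"tx": -0.48, "ty": 0, "tz": 0.5, "spin": 0, "grip": 0}, {"tx": 0, "ty": 0, "tz": 0.6, "spin": 0, "grip": 0}, {"tx": 0, "ty": 0, "tz": 0.6, "spin": 0, "grip": 0}, {"tx": 0, "ty": 0, "tz": 0.4, "spin": 0, "grip": 0}, {"tx": 0, "ty": 0, "tz": 0.15, "spin": 0, "grip": 0}, {"tx": 0, "ty": 0, "tz": 0, "spin": 0, "grip": 0}]'

```text
clock: 12.1
position: [0.4985, 0.01, 0.0596]
ee_rot: [[-0.943, -0.332, -0.003], [-0.332, 0.943, -0.001], [0.003, 0.0, -1.0]]
ft_force: [0.2, 0.5, -0.8]
width: 0.0003
grasp_force: 0.0
```

```bash
python3 -c "
from h import *
st()"
```

```text
t 12.1 box mm [-33.6 -56.8  59.6] yaw 0.3383 F box [0.4 0.4] -0.8 w 0.0003 0.0
```

jog_arm --targets '[{"tx": -0.3, "ty": 0, "tz": 0, "spin": 0, "grip": 0}, {"tx": -0.3, "ty": 0, "tz": 0, "spin": 0, "grip": 0}, {"tx": -0.2, "ty": 0, "tz": 0, "spin": 0, "grip": 0}, {"tx": -0.12, "ty": 0, "tz": 0, "spin": 0, "grip": 0}, {"tx": 0, "ty": 0, "tz": 0, "spin": 0, "grip": 0}]'

```text
clock: 12.52
position: [0.5353, 0.0229, 0.062]
ee_rot: [[-0.943, -0.332, 0.002], [-0.332, 0.943, 0.0], [-0.002, -0.001, -1.0]]
ft_force: [0.5, -0.6, 1.1]
width: 0.0008
grasp_force: 0.0
```

```bash
python3 -c "
from h import *
st()"
```

```text
t 12.52 box mm [  5.4 -57.   62. ] yaw 0.3389 F box [ 0.3 -0.7] 1.1 w 0.0008 0.0
```

jog_arm --targets '[{"tx": -0.08, "ty": 0, "tz": 0, "spin": 0, "grip": 0}, {"tx": 0, "ty": 0, "tz": 0, "spin": 0, "grip": 0}]'

```text
clock: 12.68
position: [0.5367, 0.0235, 0.0615]
ee_rot: [[-0.943, -0.332, 0.0], [-0.332, 0.943, -0.0], [-0.0, -0.0, -1.0]]
ft_force: [-1.3, -0.7, 1.0]
width: 0.0002
grasp_force: 0.9
```

jog_arm --targets '[{"tx": -0.08, "ty": 0, "tz": 0, "spin": 0, "grip": 0}, {"tx": 0, "ty": 0, "tz": 0, "spin": 0, "grip": 0}]'

```text
clock: 12.85
position: [0.5388, 0.0242, 0.0611]
ee_rot: [[-0.943, -0.332, -0.002], [-0.332, 0.943, -0.0], [0.002, 0.0, -1.0]]
ft_force: [-3.1, -1.1, 1.0]
width: 0.0003
grasp_force: 1.6
```

```bash
python3 -c "
from h import *
st();save('scene','s3');a=cv2.imread('pics/s3.png')[180:310,220:410];cv2.imwrite('pics/s3c.png',cv2.resize(a,(800,547)))
print(tip_of('scene','toggle_top'))"
```

```text
t 12.85 box mm [  9.2 -57.   61.1] yaw 0.3382 F box [-3.3  0.1] 1.0 w 0.0003 1.5913086861837655
[{'at': [309.3, 243.4], 'score': 0.63}]
```

View pics/s3c.png

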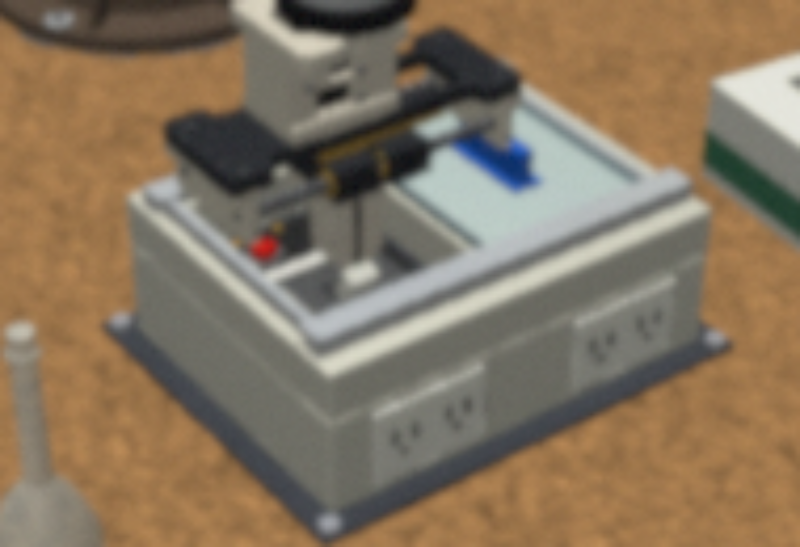

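The toggle is in contact and being pushed over, at 3 N so far. I continue to its firm stop.

jog_arm --targets '[{"tx": -0.06, "ty": 0, "tz": 0, "spin": 0, "grip": 0}, {"tx": -0.06, "ty": 0, "tz": 0, "spin": 0, "grip": 0}, {"tx": 0, "ty": 0, "tz": 0, "spin": 0, "grip": 0}]'

```text
clock: 13.2
position: [0.5396, 0.0246, 0.0605]
ee_rot: [[-0.944, -0.331, -0.008], [-0.331, 0.944, -0.001], [0.008, 0.001, -1.0]]
ft_force: [-15.0, -5.2, 10.6]
width: 0.0006
grasp_force: 9.6
```

jog_arm --targets '[{"tx": -0.06, "ty": 0, "tz": 0, "spin": 0, "grip": 0}, {"tx": 0, "ty": 0, "tz": 0, "spin": 0, "grip": 0}]'

```text
clock: 13.37
position: [0.5399, 0.0246, 0.0604]
ee_rot: [[-0.944, -0.33, -0.012], [-0.33, 0.944, -0.002], [0.012, 0.002, -1.0]]
ft_force: [-20.5, -6.8, 16.5]
width: -0.0002
grasp_force: 13.8
```

Firm stop at about 20 N. Backing off, lifting, and checking that it stayed.

jog_arm --targets '[{"tx": 0.3, "ty": 0, "tz": 0, "spin": 0, "grip": 0}, {"tx": 0.5, "ty": 0, "tz": 0, "spin": 0, "grip": 0}, {"tx": 0.2, "ty": 0, "tz": -0.5, "spin": 0, "grip": 0}, {"tx": 0, "ty": 0, "tz": -0.9, "spin": 0, "grip": 0}, {"tx": 0, "ty": 0, "tz": -0.9, "spin": 0, "grip": 0}, {"tx": 0.8, "ty": 0, "tz": -0.2, "spin": 0, "grip": 20}, {"tx": 0.8, "ty": 0, "tz": 0, "spin": 0, "grip": 50}, {"tx": 0, "ty": 0, "tz": 0, "spin": 0, "grip": 50}]'

```text
clock: 14.03
position: [0.4439, -0.0094, 0.1618]
ee_rot: [[-0.944, -0.33, -0.001], [-0.33, 0.944, 0.001], [0.001, 0.001, -1.0]]
ft_force: [-0.5, -0.5, -1.4]
width: 0.016
grasp_force: 0.0
```

Run:
```python
from h import *
st()
for c in ('scene','wrist'):
    m=camera_model(c);save(c,c+'5')
    for d in tip_of(c,'toggle_top')[:2]: print(c,round(d['score'],2),np.round(d['at']),np.round(1e3*RB.T@(ray(m,d['at'],.091)[:2]-O),1))
    for x in (-2,26): print(x,proj(m,np.r_[O+RB@[x/1e3,-.0613],.091]))
a=cv2.imread('pics/scene5.png')[180:310,220:410];b=cv2.imread('pics/wrist5.png')
cv2.imwrite('pics/mix5.png',np.hstack([cv2.resize(a,(400,274)),cv2.resize(b,(400,274))]))
```

```text
t 14.03 box mm [-91.5 -56.7 161.8] yaw 0.3362 F box [-0.7 -0.2] -1.4 w 0.016 0.0
scene 0.42 [306. 245.] [ 33.5 -63.2]
-2 [297.98337812 237.80804247]
26 [304.64754137 243.32045269]
wrist 0.68 [312. 401.] [ 27.4 -62.6]
-2 [313.33168775 364.68815177]
26 [313.74170789 398.95891481]
```

View pics/mix5.png

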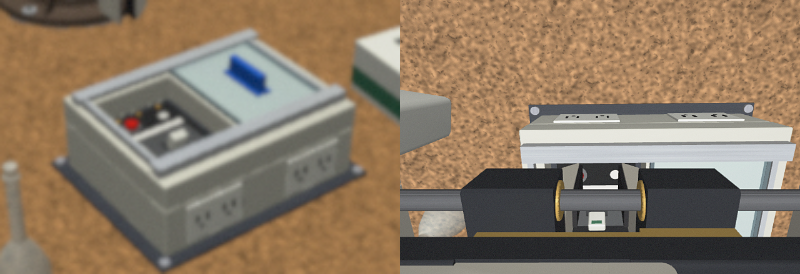

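The toggle reads box x ≈ 27 in the wrist view, so it is latched ON. Back to the rib to slide the cover shut.

jog_arm --targets '[{"tx": -0.5, "ty": 0.6, "tz": 0, "spin": 0, "grip": 50}, {"tx": -0.6, "ty": 0.7, "tz": 0, "spin": 0, "grip": 50}, {"tx": -0.6, "ty": 0.7, "tz": 0, "spin": 0, "grip": 50}, {"tx": -0.6, "ty": 0.7, "tz": 0, "spin": 0, "grip": 50}, {"tx": 0, "ty": 0.06, "tz": 0.4, "spin": 0, "grip": 50}, {"tx": 0, "ty": 0, "tz": 0.4, "spin": 0, "grip": 50}, {"tx": 0, "ty": 0, "tz": 0, "spin": 0, "grip": 50}]'

```text
clock: 14.82
position: [0.4976, 0.1282, 0.1264]
ee_rot: [[-0.942, -0.334, -0.004], [-0.334, 0.942, -0.002], [0.004, -0.0, -1.0]]
ft_force: [-0.2, -0.7, 0.4]
width: 0.0496
grasp_force: 0.0
```

```bash
python3 -c "
from h import *
st()"
```

```text
t 14.82 box mm [  5.3  54.8 126.4] yaw 0.3408 F box [-0.4 -0.5] 0.4 w 0.0496 0.0
```

jog_arm --targets '[{"tx": 0.1, "ty": -0.03, "tz": 0.4, "spin": 0, "grip": 50}, {"tx": 0, "ty": 0, "tz": 0.25, "spin": 0, "grip": 30}, {"tx": 0, "ty": 0, "tz": 0.15, "spin": 0, "grip": 5}, {"tx": 0, "ty": 0, "tz": 0, "spin": 0, "grip": 5}, {"tx": 0, "ty": 0, "tz": 0, "spin": 0, "grip": 5}, {"tx": 0, "ty": 0, "tz": 0, "spin": 0, "grip": 5}, {"tx": 0, "ty": 0, "tz": 0, "spin": 0, "grip": 5}, {"tx": 0, "ty": 0, "tz": 0, "spin": 0, "grip": 5}]'

```text
clock: 15.48
position: [0.4955, 0.125, 0.098]
ee_rot: [[-0.943, -0.332, 0.001], [-0.332, 0.943, 0.001], [-0.001, 0.0, -1.0]]
ft_force: [-0.5, 0.5, 1.6]
width: 0.0097
grasp_force: 30.0
```

```bash
python3 -c "
from h import *
st()"
```

```text
t 15.48 box mm [ 2.3 52.5 98. ] yaw 0.3387 F box [-0.3  0.6] 1.6 w 0.0097 29.993527829647064
```

Gripped (30 N). Sliding about 114 mm toward -y.

jog_arm --targets '[{"tx": 0, "ty": -0.4, "tz": 0, "spin": 0, "grip": 5}, {"tx": 0, "ty": -0.6, "tz": 0, "spin": 0, "grip": 5}, {"tx": 0, "ty": -0.6, "tz": 0, "spin": 0, "grip": 5}, {"tx": 0, "ty": -0.6, "tz": 0, "spin": 0, "grip": 5}, {"tx": 0, "ty": -0.4, "tz": 0, "spin": 0, "grip": 5}, {"tx": 0, "ty": -0.2, "tz": 0, "spin": 0, "grip": 5}, {"tx": 0, "ty": -0.1, "tz": 0, "spin": 0, "grip": 5}, {"tx": 0, "ty": 0, "tz": 0, "spin": 0, "grip": 5}]'

```text
clock: 16.15
position: [0.5344, 0.018, 0.098]
ee_rot: [[-0.943, -0.334, 0.001], [-0.334, 0.943, 0.004], [-0.002, 0.003, -1.0]]
ft_force: [0.7, 9.0, 1.3]
width: 0.0098
grasp_force: 30.0
```

```bash
python3 -c "
from h import *
st()"
```

```text
t 16.15 box mm [  2.9 -61.4  98. ] yaw 0.3401 F box [3.7 8.2] 1.3 w 0.0098 29.989537596702576
```

jog_arm --targets '[{"tx": 0, "ty": -0.05, "tz": 0, "spin": 0, "grip": 5}, {"tx": 0, "ty": 0, "tz": 0, "spin": 0, "grip": 5}, {"tx": 0, "ty": 0, "tz": 0, "spin": 0, "grip": 40}, {"tx": 0, "ty": 0, "tz": 0, "spin": 0, "grip": 40}, {"tx": 0, "ty": 0, "tz": 0, "spin": 0, "grip": 40}, {"tx": 0, "ty": 0, "tz": 0, "spin": 0, "grip": 40}, {"tx": 0, "ty": 0, "tz": -0.3, "spin": 0, "grip": 40}, {"tx": 0, "ty": 0, "tz": -0.6, "spin": 0, "grip": 40}]'

```text
clock: 16.82
position: [0.5321, 0.0127, 0.1315]
ee_rot: [[-0.944, -0.331, -0.005], [-0.331, 0.944, -0.001], [0.005, 0.001, -1.0]]
ft_force: [0.4, 1.1, -0.2]
width: 0.0392
grasp_force: 0.0
```

jog_arm --targets '[{"tx": 0, "ty": 0, "tz": -0.9, "spin": 0, "grip": 40}, {"tx": 0, "ty": 0, "tz": -0.9, "spin": 0, "grip": 40}, {"tx": 0.8, "ty": 0, "tz": -0.3, "spin": 0, "grip": 40}, {"tx": 0.9, "ty": 0, "tz": 0, "spin": 0, "grip": 40}, {"tx": 0, "ty": 0, "tz": 0, "spin": 0, "grip": 40}, {"tx": 0, "ty": 0, "tz": 0, "spin": 0, "grip": 40}]'

```text
clock: 17.32
position: [0.4686, -0.0103, 0.2178]
ee_rot: [[-0.944, -0.33, 0.0], [-0.33, 0.944, 0.001], [-0.0, 0.0, -1.0]]
ft_force: [1.1, -0.7, 0.1]
width: 0.04
grasp_force: 0.0
```

Run:
```python
from h import *
st();ims=[]
for c in ('scene','wrist'):
    m=camera_model(c);save(c,c+'6')
    for t,z in [('cover_grip',.118),('toggle_top',.091)]:
        for d in tip_of(c,t)[:1]: print(c,t,round(d['score'],2),np.round(d['at']),np.round(1e3*RB.T@(ray(m,d['at'],z)[:2]-O),1))
a=cv2.imread('pics/scene6.png')[180:310,220:410];b=cv2.imread('pics/wrist6.png')
cv2.imwrite('pics/mix6.png',np.hstack([cv2.resize(a,(400,274)),cv2.resize(b,(400,274))]))
```

```text
t 17.32 box mm [-68.6 -65.9 217.8] yaw 0.3366 F box [ 0.8 -1. ] 0.1 w 0.04 0.0
scene cover_grip 0.95 [299. 230.] [  4.1 -63. ]
wrist cover_grip 0.97 [324. 327.] [  3.8 -62.2]
```

View pics/mix6.png

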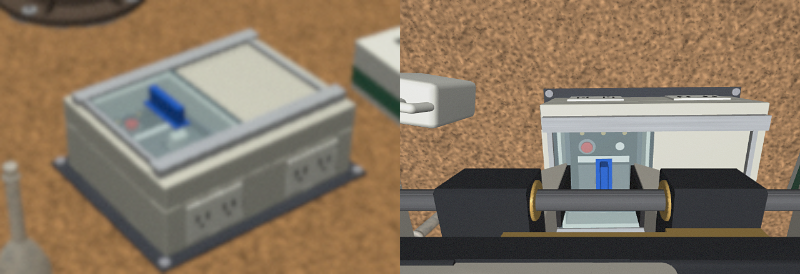

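The cover is shut, with the rib at its stop (box y about -62 reported). The toggle is still ON under it, and the arm is clear. Handing in.

```bash
python3 -c "
from h import *
print(finish_job())"
```

```text
the job is handed in; nothing more can be done
None
```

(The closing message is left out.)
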